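Find the high spot of a roller band with a dial indicator

TASK

Lower the dial indicator by its orange grip until its sprung plunger rests on the brass band and the red pointer stands in the green sector. Then, keeping the roller bedded in its V-blocks and without bearing hard on it, turn it by the black handwheel to find the band's high spot, and leave the high spot under the plunger: the pointer as far clockwise as the band will take it. Let go of everything and leave the spools and the wax cake alone.

Things in the scene. Friction and masses are not known exactly. Their poses are not given: they have to be found in the camera images.
- stand: Fixed green base plate 150 x 310 x 14 mm with two steel V-blocks and a post. Origin: centre of its underside, on the table; x across the shaft (away from the robot), y along it, z up. The V-blocks (60 mm across, 28 mm along the shaft, top 86 mm above the table) stand at y = -120 and +135 mm; the post (16 mm thick, 235 mm high) at x = 58, y = -70 mm
- roller: Loose steel roller, 292 mm long, 0.9 kg, its 20 mm journals bedded in the two V-blocks, free to turn; only its weight keeps it down. Origin on its axis, 80 mm above the table, straight above the stand's origin; y along the shaft. At y = -70 mm sits a brass band, 52 mm diameter, 30 mm wide, 2.5 mm off the axis: one high spot, on an unknown side that differs every time
- wheel (a point): Centre of the black rubber-rimmed handwheel on the roller's axis (roller y = +80 mm), 80 mm above the table when bedded. Wheel 64 mm diameter, 16 mm thick, plane square to the shaft, both faces flat with a 26 mm hub standing out 3 mm; it can be rolled by a fingertip pressed lightly on its top (5 to 9 N), or its rim pinched from above. Turning takes under 0.1 N m; it stays where it is left
- carriage (a joint): Height of the dial indicator on its post: 0 at the top, grows to 0.045 m as it is lowered. Stiff sliding fit: it takes about 5 to 10 N to move, and stays where it is left
- indicator_grip (a point): Centre of the upright orange grip on top of the dial indicator, 18 x 18 mm and 34 mm high (this point is 17 mm below its top, 47 mm above the dial's centre), straight above the plunger. The white dial below it, 68 mm in diameter, stands 34 mm in front of the plunger and faces the robot, tilted up
- plunger: The indicator's sprung plunger, a thin steel rod ending in an 8 mm ball. Origin: the ball's lowest point, straight above the band; 107 mm below the grip point when not pressed in. It pushes in up to 12 mm against a light spring (0.75 N, rising 0.3 N per mm)
- needle (a joint): Angle of the red pointer on the white dial, rad: 0 when the plunger is free, 0.35 rad clockwise (seen from the robot) for each mm that the plunger is pressed in; ticks every mm. Green sector: 0.70 to 1.40 rad (2 to 4 mm). Red ticks from 3.85 rad (11 mm): nearly bottomed, to be avoided
- spool_pink: Bystander: wooden spool of pink thread, 33 mm diameter, 40 mm high, origin at its underside
- spool_white: Bystander: wooden spool of white thread, 33 mm diameter, 40 mm high, origin at its underside
- wax_cake: Bystander: round amber beeswax cake, 45 mm diameter, 14 mm high, origin at its underside

How it is judged:
On the way, in this order (a step that is already met when the one before it is completed fails the run):
1. the plunger rests on the band with the pointer in the green sector (0.65 to 1.45 rad) (value of joint needle between 0.65 and 1.45 rad and contact force between plunger and roller above 0.3 N and z of roller in the frame of stand between 0.078 and 0.082 m and z of wheel in the frame of stand between 0.078 and 0.082 m), for 0.3 s.
2. the band's high spot has been turned under the plunger (z of plunger in the frame of stand above 0.10775 m and contact force between plunger and roller above 0.3 N and z of roller in the frame of stand between 0.078 and 0.082 m and z of wheel in the frame of stand between 0.078 and 0.082 m), for 0.2 s.
At the end, for the whole second after the job is handed in: The roller lies at rest bedded in both V-blocks (axis within 1.5 mm of its height), the plunger rests on the band, pressed in 1 to 11 mm, and its tip stands within 0.25 mm of the highest that the band can lift it (high spot within about 0.45 rad of straight up) (z of plunger in the frame of stand above 0.10775 m and contact force between plunger and roller above 0.3 N and z of roller in the frame of stand between 0.078 and 0.0815 m and z of wheel in the frame of stand between 0.078 and 0.0815 m and value of joint needle between 0.35 and 3.85 rad and angular speed of roller below 0.1 rad/s and linear speed of roller below 0.02 m/s); the robot touches nothing.
It fails at once if the pointer goes into the red (plunger pressed in more than 11 mm) (value of joint needle above 3.85 rad).
It fails at once if the roller is lifted out of its V-blocks by more than 4 mm (z of any of roller, wheel in the frame of stand above 0.084 m).
It fails at once if the roller is forced into the V-blocks with more than 50 N in all (weight and plunger make up about 20 N of it) (contact force between roller and stand above 50 N).
It fails at once if a spool or the wax cake is moved by more than 15 mm (distance of any of spool_pink, spool_white, wax_cake from where it was at the start of the episode above 0.015 m).
It also fails if it takes over 72 s, if anything falls off the work surface, if the arm or the gripper's body presses on something with over 40 N, if the wrist force passes 120 N, or if a joint passes its speed limit or range.

ROBOT

A 7-joint arm with a two-finger parallel gripper is mounted at the origin on a cart in front of the work surface, level with it; the furniture and walls round the work are solid. World frame = base frame: x ahead of the robot, y to its left, z up, the work surface at z = 0. Lengths are in m, angles in rad, forces in N, time in s.
With the tool pointing down it reaches from about 0.4 to 0.875 m from the base axis. Payload 6.5 kg.
Tool frame: the origin (TCP) lies at the very end of the fingers, on their centre line; the grasp point (between the pads) lies 19 mm behind it (ctrl.hold_point_z is the distance from the TCP to the grasp point, in m); z points along the fingers, y is the line along which they close (so a half turn about z gives the same grasp; the last joint's range is limited). The gripper opens to 88 mm and grips with 3 to 60 N. Pads are 18 mm wide; open, the fingers measure 123 mm over their backs; the gripper's body (75 mm by 187 mm) begins 45 mm behind the grasp point.
Start: joints at [-1.246, 0.536, -0.004, 1.538, 0.003, 1.067, -0.071], TCP at [0.248, 0.601, 0.239] pointing down, gripper open.
Joint ranges: [-2.7, 2.7], [-0.37, 2.16], [-1.27, 1.26], [0.24, 2.4], [-1.31, 4.45], [0.19, 1.91], [-2.76, 2.76]. Speed limits (rad/s): [2.39, 2.39, 3.14, 3.14, 3.14, 3.14, 3.14].

INTERFACE

Orientations are given as a unit quaternion [w, x, y, z].
In Python, from station import ctrl gives the robot as it stands.
- The arm moves only by the tool apply_moves, never from a script. Its argument "increments" is text: rows parted by semicolons, each of 5 numbers parted by spaces: the shift along the world's x, y, z in normalised numbers (1 is 1000 mm), then the turn about the world's z in fractions of the full range, 1 being 2 rad, then the opening, from 0 (shut) to 1 (fully open). A call has 1 to 8 rows; each row is the pose to reach, as a shift and turn from the pose commanded when the call began; what a row does not reach only later rows make up. A row lasts 1/8 s, in which the tool goes at most 62.5 mm and 10.7 degrees, less where a joint would pass 70% of its speed; a pose out of reach is approached as far as the arm can. No shift or turn number may pass 1 either way. A call with a gripper value outside its range is refused whole. The fingers move at their own pace and stop on an object; "newtons" is the grip in N (left out, the last holds). Time passes only in rows, so rows that repeat a pose let the fingers close. It gives the time, the measured TCP pose, the force, the opening and the grip force at its end, in the units of the state.
- ctrl.observe(): the state, without advancing time (a new reading comes with each control period).
- ctrl.get_image(name): name is "scene" or "side" or "wrist"; returns a dict with "img" (480x640x3 uint8, red, green, blue), "fov_y" (degrees; the focal length in pixels is half the picture's height over the tangent of half this angle, whatever the lens; pixels are square), "cx", "cy" (the principal point, pixels), "T" (4x4, takes a point from camera to world coordinates). Camera axes: x right, y down, z forward; pixel columns grow to the right and rows downward; lengths in m; the calibration is good to about 2 mm. A picture is of the moment at which its call begins. There is no depth.
- ctrl.hand_in(): hands the job in; it is judged then, once.
The state is a dict: "time": time; "qpos": joint angles; "joint_velocities": joint speeds; "joint_efforts": joint torques, N m; "position": TCP position; "ee_rot": TCP orientation; "force": force on the tool from outside, world axes, zero at the start; "moment": the same for the moment, N m; "width": finger opening in m; "gripper_force": force on a finger pad.
Only numpy, scipy, OpenCV 4.12 (cv2) and the standard library are available. Lean on these libraries where they do the work, as an engineer would, in place of code of your own. Each camera call takes 0.05 s, during which the arm holds its last target. There are 200 camera calls.

## Working session

There is one attempt and no reset: what is moved stays moved. The work goes in short steps, Python scripts to look and compute and a tool call to move; the robot and the scene stay as the last step left them, time stands still between calls to the robot, and variables do not carry over. Pictures are saved under pics/ and viewed, at most 13 in all, crops included, and the job is handed in when it is done.

Besides the shell and the picture viewer there is one more tool, called after "Request:" as name(argument=value, ...), one argument or row to a line, values as JSON. apply_moves: Moves the arm, as the interface text tells. Its arguments: {"type":"object","properties":{"increments":{"type":"string"},"newtons":{"type":"number"}},"required":["increments"]}

```bash
mkdir -p pics; cat > h.py <<'E'
import numpy as np,cv2
from station import ctrl
def grab(n,f=None):
    d=ctrl.get_image(n)
    if f: cv2.imwrite('pics/'+f,d['img'][:,:,::-1])
    return d
def ray(d,u,v):
    h=d['img'].shape[0]; F=h/2/np.tan(np.radians(d['fov_y'])/2)
    r=np.array([(u-d['cx'])/F,(v-d['cy'])/F,1]); T=np.array(d['T'])
    r=T[:3,:3]@r; return T[:3,3],r/np.linalg.norm(r)
def plane(d,u,v,z):
    o,r=ray(d,u,v); return o+r*(z-o[2])/r[2]
def proj(d,p):
    T=np.array(d['T']);c=T[:3,:3].T@(np.array(p)-T[:3,3]);h=d['img'].shape[0]; F=h/2/np.tan(np.radians(d['fov_y'])/2)
    return c[:2]/c[2]*F+[d['cx'],d['cy']]
def tri(L):
    A=0;b=0
    for d,u,v in L:
        o,r=ray(d,u,v);M=np.eye(3)-np.outer(r,r);A=A+M;b=b+M@o
    return np.linalg.solve(A,b)
def blobs(d,lo,hi,amin=60):
    m=cv2.inRange(cv2.cvtColor(d['img'],cv2.COLOR_RGB2HSV),lo,hi)
    n,l,s,c=cv2.connectedComponentsWithStats(m)
    return [(s[i].tolist(),c[i].round(1).tolist()) for i in range(1,n) if s[i,4]>=amin]
E
python3 - <<'E'
from h import *
a=grab('scene','a.png');b=grab('side','b.png')
for d in(a,b):
    print(np.array(d['T']).round(3).tolist(),d['fov_y']); print('or',blobs(d,(5,180,150),(18,255,255)))
print(ctrl.observe())
E
```

```text
[[-0.836, -0.324, 0.444, -0.032], [-0.549, 0.512, -0.661, 1.075], [-0.013, -0.796, -0.606, 0.917], [0.0, 0.0, 0.0, 1.0]] 43.05802499952548
or []
[[-0.999, 0.023, -0.041, 0.573], [0.047, 0.536, -0.843, 1.046], [0.002, -0.844, -0.537, 0.667], [0.0, 0.0, 0.0, 1.0]] 53.03530912906304
or [([308, 145, 8, 16, 111], [311.8, 152.6]), ([200, 275, 39, 16, 217], [215.6, 282.5]), ([257, 303, 47, 19, 418], [282.7, 311.3]), ([247, 337, 34, 23, 445], [262.7, 347.6]), ([173, 340, 17, 15, 88], [182.0, 348.4]), ([147, 347, 23, 8, 92], [157.0, 350.7]), ([231, 371, 24, 22, 204], [242.3, 379.6]), ([275, 374, 12, 11, 66], [280.6, 379.7]), ([299, 389, 18, 11, 97], [307.2, 394.1]), ([249, 391, 17, 11, 101], [257.0, 396.3]), ([248, 403, 19, 31, 190], [256.1, 416.0]), ([266, 408, 20, 22, 191], [275.3, 417.5]), ([153, 425, 21, 13, 113], [163.4, 430.5]), ([310, 450, 18, 7, 72], [318.3, 453.4])]
{'time': 0.1, 'qpos': array([-1.24617179,  0.53711934, -0.00442498,  1.53874574,  0.00260601,
        1.06732748, -0.07118422]), 'joint_velocities': array([-0.00087028, -0.00063978,  0.00012905, -0.00281976,  0.00073414,
       -0.00111657,  0.00127383]), 'joint_efforts': array([ 1.90651517e-03, -5.72074699e+01,  9.93579626e-01, -2.52232736e+01,
       -5.61431295e-02,  1.34499301e-02,  5.83333804e-05]), 'position': array([0.24742823, 0.60046508, 0.23791923]), 'ee_rot': array([-9.05264494e-05,  1.94132356e-01,  9.80975022e-01, -7.91976982e-04]), 'force': array([-0.83332424,  0.06130513,  0.40222479]), 'moment': array([ 0.04013706,  0.00205181, -0.00149778]), 'gripper_force': 0.0, 'width': 0.08839185082241185}
```

View pics/a.png

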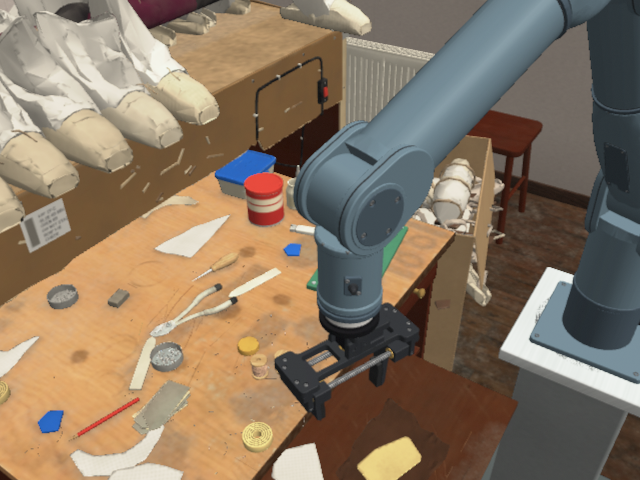

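View pics/b.png

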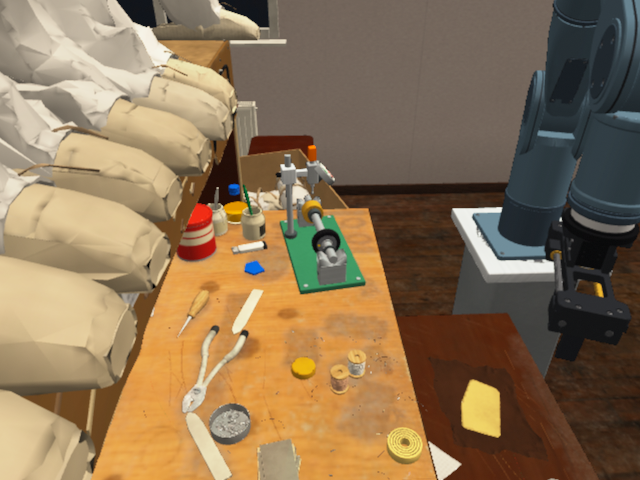

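Scene view: the arm hides the stand. Side view: green plate about (322,255), orange grip (312,153), wheel (326,241), spools (340,380) and (357,363), wax (303,368).

```bash
python3 - <<'E'
from h import *
b=grab('side')
m=cv2.inRange(cv2.cvtColor(b['img'],cv2.COLOR_RGB2HSV),(65,120,40),(90,255,255)); m[:200]=0
n,l,s,c=cv2.connectedComponentsWithStats(m);print(s[1:][s[1:,4]>50])
k=np.argwhere(m)[:,::-1].astype(np.float32)
pts=np.array([plane(b,*p,.014)[:2] for p in k if 210<p[1]<300 and 270<p[0]<370])
r=cv2.minAreaRect((pts*1000).astype(np.float32));print(r,cv2.boxPoints(r))
print('grip on x-plane', [ (o+rr*t).round(3) for o,rr in [ray(b,311.8,152.6)] for t in (1.1,1.2,1.3,1.4)])
print('wheel',plane(b,326,241,.08))
for u,v in((340,380),(357,363),(303,368)):print(plane(b,u,v,.02))
E
```

```text
[[ 285  216   80   78 2284]
 [ 281  221    6   13   51]]
((541.8865966796875, 62.691246032714844), (146.23150634765625, 315.97808837890625), 10.045968055725098) [[ 442.33252  205.50385]
 [ 497.45117 -105.62971]
 [ 641.4407   -80.12135]
 [ 586.322    231.0122 ]]
grip on x-plane [array([0.554, 0.027, 0.253]), array([ 0.552, -0.065,  0.215]), array([ 0.551, -0.158,  0.177]), array([ 0.549, -0.251,  0.139])]
wheel [0.52642481 0.12777994 0.08      ]
[0.5192189  0.47873889 0.02      ]
[0.48598855 0.4413214  0.02      ]
[0.58258115 0.44873002 0.02      ]
```

The manual's scale: shifts go in shares of 1000 mm and turns go in shares of 2 rad. Converting my numbers, -415 mm is -0.415, 100 mm is 0.1, 0.56 rad is 0.28.

Request:
apply_moves(
  increments="0.02 -0.04 0.04 0.05 1; 0.05 -0.09 0.08 0.1 1; 0.08 -0.14 0.1 0.15 1; 0.11 -0.195 0.1 0.2 1; 0.14 -0.25 0.1 0.25 1; 0.165 -0.305 0.1 0.28 1; 0.19 -0.36 0.1 0.28 1; 0.22 -0.415 0.1 0.28 1",
)

```text
time: 1.15
position: [0.4666, 0.1865, 0.3388]
ee_rot: [0.0, -0.085, 0.996, 0.0]
force: [1.5, 1.3, -0.6]
width: 0.0881
gripper_force: 0.0
```

Converted, -150 mm is -0.15, -100 mm is -0.1.

Request:
apply_moves(
  increments="0.03 -0.05 0 0 1; 0.055 -0.1 0 0 1; 0.08 -0.15 0 0 1; 0.08 -0.15 0 0 1; 0.08 -0.15 0 0 1",
)

```text
time: 1.78
position: [0.5458, 0.0394, 0.3384]
ee_rot: [-0.0, -0.085, 0.996, 0.0]
force: [-0.3, 0.7, -0.8]
width: 0.0881
gripper_force: 0.0
```

```bash
python3 - <<'E'
from h import *
d=[grab('scene','c.png'),grab('side'),grab('wrist','w.png')]
for x in d: print('or',blobs(x,(4,190,150),(18,255,255),20)[:8])
print(ctrl.observe()['position'],ctrl.observe()['ee_rot'],ctrl.observe()['time'])
cv2.imwrite('pics/cw.png',cv2.resize(np.vstack([d[0]['img'],d[2]['img']]),(400,600))[:,:,::-1])
E
```

```text
or [([370, 153, 7, 15, 85], [373.3, 159.4])]
or [([308, 145, 8, 16, 110], [311.8, 152.5]), ([284, 313, 11, 4, 29], [289.6, 314.3]), ([251, 347, 8, 7, 20], [254.1, 350.0])]
or [([231, 222, 29, 32, 766], [244.4, 237.3]), ([283, 415, 30, 9, 101], [296.1, 416.7])]
[0.54574925 0.04031738 0.33866253] [-1.17077916e-04 -8.59152614e-02  9.96302389e-01  3.21828321e-04] 1.925
```

View pics/cw.png

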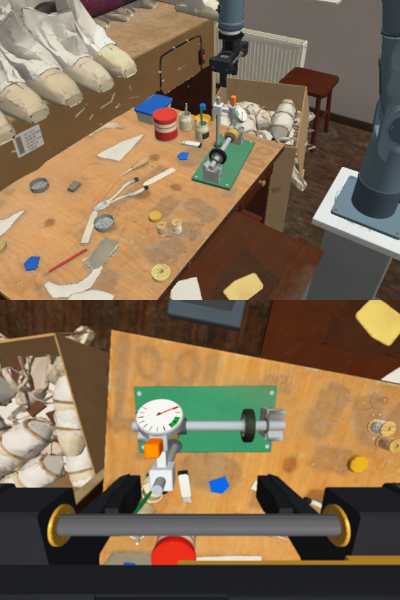

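Composite: in the wrist view the dial is at about (255,185), the grip (244,237), the wheel (397,202) and the plate square to the tool. The scene view now shows the grip at (373,159).

```bash
python3 - <<'E'
from h import *
d=[grab('scene'),grab('side'),grab('wrist')]
g=[(373.3,159.4),(311.8,152.5),(244.4,237.3)]
L=[(x,*p) for x,p in zip(d,g)]
for S in(L,L[:2],L[1:],L[::2]):
    p=tri(S);print('grip',p.round(4),[np.round(proj(x,p)-q,1).tolist() for x,q in zip(d,g)])
for i,x in enumerate(d):
    m=cv2.inRange(cv2.cvtColor(x['img'],cv2.COLOR_RGB2HSV),(65,120,40),(90,255,255))
    n,l,s,c=cv2.connectedComponentsWithStats(m);j=1+s[1:,4].argmax()
    if i==2: m[:]=255*np.isin(l,[k for k in range(1,n) if s[k,4]>150]); 
    else: m=(l==j)*255
    pts=np.array([plane(x,*p,.014)[:2]*1000 for p in np.argwhere(m)[:,::-1]],np.float32)
    pts=pts[np.abs(pts-[542,63]).max(1)<200]
    print(i,cv2.minAreaRect(pts))
# wheel black blob in wrist
w=d[2]; hsv=cv2.cvtColor(w['img'],cv2.COLOR_RGB2HSV)
m=cv2.inRange(hsv,(0,0,0),(180,255,60))
n,l,s,c=cv2.connectedComponentsWithStats(m)
for i in range(1,n):
    if s[i,4]>150 and s[i,1]<300: print('wheel?',s[i],c[i],plane(w,*c[i],.105))
E
```

```text
grip [ 0.5544 -0.0162  0.2346] [[0.4, -0.4], [-0.5, 0.2], [1.0, -0.8]]
grip [ 0.5532 -0.0119  0.2364] [[-0.0, -0.2], [0.1, 0.2], [6.1, -0.8]]
grip [ 0.554  -0.0165  0.2353] [[0.6, -0.7], [-0.3, -0.1], [0.4, -1.1]]
grip [ 0.5559 -0.0172  0.2327] [[0.0, 0.0], [-1.1, 0.8], [0.0, 0.1]]
0 ((0.0, 0.0), (0.0, 0.0), 0.0)
1 ((541.7223510742188, 63.789527893066406), (146.2391357421875, 313.6545104980469), 10.088397026062012)
2 ((582.8961181640625, 63.24421691894531), (252.41307067871094, 297.3091735839844), 14.261785507202148)
wheel? [131   0  22  43 628] [140.25477707  20.0843949 ] [ 0.39122309 -0.16632245  0.105     ]
wheel? [183   0  13  32 192] [189.390625  12.671875] [ 0.37647511 -0.11864736  0.105     ]
wheel? [ 391    0   47   90 1591] [414.78818353  36.11942175] [0.35849348 0.10574899 0.105     ]
wheel? [  0   2  36  58 526] [15.17110266 36.38022814] [ 0.42715208 -0.28992725  0.105     ]
wheel? [207  15  15  27 189] [214.85714286  29.71957672] [ 0.38703607 -0.09258256  0.105     ]
wheel? [ 267   18  118   60 2076] [329.24277457  50.1416185 ] [0.38553068 0.02339246 0.105     ]
wheel? [157  22  28  27 338] [169.12721893  32.94674556] [ 0.39770028 -0.13751371  0.105     ]
wheel? [377  70  17  16 182] [385.36263736  77.71978022] [0.40078633 0.08527635 0.105     ]
wheel? [388 175  20  18 254] [398.25590551 182.31496063] [0.50332251 0.12390033 0.105     ]
wheel? [387 203  21  24 329] [397.90881459 216.29787234] [0.54146215 0.13275472 0.105     ]
wheel? [    0   279   640   201 54421] [239.11247496 417.8177358 ] [ 0.85998581 -0.01793591  0.105     ]
wheel? [ 410  279  100   64 3866] [449.07423694 316.6743404 ] [0.65689572 0.2272589  0.105     ]
wheel? [  462   294   178   122 12852] [574.28641457 358.61764706] [0.68834411 0.40681451 0.105     ]
```

Converted, -58 mm is -0.058, -51 mm is -0.051.

Request:
apply_moves(
  increments="0.004 -0.025 -0.02 0 1; 0.009 -0.051 -0.045 0 1; 0.009 -0.051 -0.058 0 1; 0.009 -0.051 -0.058 0 1",
)

```text
time: 2.58
position: [0.5546, -0.0111, 0.28]
ee_rot: [-0.001, -0.085, 0.996, 0.0]
force: [0.6, 0.2, 0.5]
width: 0.088
gripper_force: 0.0
```

```bash
python3 - <<'E'
from h import *
d=grab('wrist','w2.png')
print('or',blobs(d,(4,190,150),(18,255,255),20))
o=ctrl.observe();print(o['position'],o['time'])
for p in((.5545,-.013,.252),(.554,-.006,.252),o['position'],o['position']-[0,0,.02]):print(proj(d,p))
E
```

```text
or [([297, 243, 32, 42, 1201], [312.6, 264.4]), ([291, 415, 49, 3, 138], [314.5, 416.0])]
[ 0.55516    -0.01085512  0.28087866] 2.625
[314.85464212 275.1160884 ]
[327.29646997 276.2696374 ]
[318.4869162  300.19614709]
[318.44059146 283.22391518]
```

View pics/w2.png

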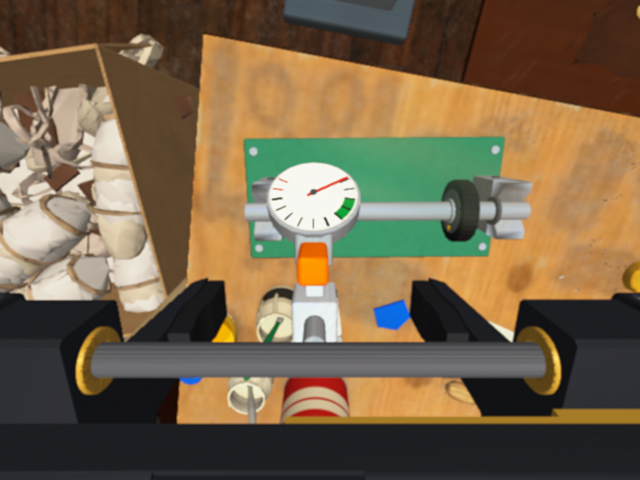

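Wrist view: the grip is between the fingers at (312,264), and the pointer rests at (347,178) with the green sector at (345,208). I'll descend and grip.

Converted, -52 mm is -0.052, -30 mm is -0.03.

Request:
apply_moves(
  increments="-0.001 -0.002 -0.03 0 1; -0.001 -0.002 -0.052 0 1; -0.001 -0.002 -0.052 0 0.5; -0.001 -0.002 -0.052 0 0.1; -0.001 -0.002 -0.052 0 0.1; -0.001 -0.002 -0.052 0 0.1; -0.001 -0.002 -0.052 0 0.1",
  newtons=25,
)

```text
time: 3.5
position: [0.5544, -0.0145, 0.229]
ee_rot: [0.0, -0.084, 0.996, 0.0]
force: [-0.2, 0.7, -0.1]
width: 0.0402
gripper_force: 0.0
```

Request:
apply_moves(
  increments="0 0 0 0 0.1; 0 0 0 0 0.1; 0 0 0 0 0.1; 0 0 0 0 0.1; 0 0 0 0 0.1",
  newtons=25,
)

```text
time: 4.12
position: [0.5542, -0.0143, 0.2287]
ee_rot: [-0.0, -0.085, 0.996, 0.0]
force: [-0.3, 2.3, -0.1]
width: 0.0175
gripper_force: 25.0
```

Converted, -20 mm is -0.02, -17 mm is -0.017.

Request:
apply_moves(
  increments="0 0 -0.004 0 0.1; 0 0 -0.009 0 0.1; 0 0 -0.013 0 0.1; 0 0 -0.017 0 0.1; 0 0 -0.02 0 0.1; 0 0 -0.02 0 0.1",
)

```text
time: 4.88
position: [0.5542, -0.0143, 0.2082]
ee_rot: [-0.0, -0.085, 0.996, 0.0]
force: [0.8, 0.5, -1.3]
width: 0.0177
gripper_force: 25.0
```

```bash
cat >> h.py <<'E'
def needle(f=None):
    d=grab('wrist',f); I=d['img'].astype(int)
    hsv=cv2.cvtColor(d['img'],cv2.COLOR_RGB2HSV)
    w=cv2.inRange(hsv,(0,0,190),(180,40,255)); w=cv2.morphologyEx(w,cv2.MORPH_CLOSE,np.ones((9,9)))
    n,l,s,c=cv2.connectedComponentsWithStats(w)
    ok=[i for i in range(1,n) if s[i,4]>400]; print([(s[i].tolist(),c[i].round().tolist()) for i in ok])
    r=cv2.inRange(hsv,(0,120,120),(4,255,255))|cv2.inRange(hsv,(172,120,120),(180,255,255))
    g=cv2.inRange(hsv,(60,150,60),(80,255,255))
    n,l,s,c=cv2.connectedComponentsWithStats(r)
    print('red',[(s[i].tolist(),c[i].round(1).tolist()) for i in range(1,n) if s[i,4]>15])
    return d
E
python3 - <<'E'
from h import *
d=needle('w3.png'); o=ctrl.observe();print(o['position'],o['force'],o['time'])
cv2.imwrite('pics/w3c.png',cv2.resize(d['img'][100:340,200:520,::-1],(800,600)))
E
```

```text
[([0, 119, 122, 153, 6828], [56.0, 202.0]), ([230, 169, 264, 111, 12175], [329.0, 223.0]), ([542, 219, 46, 44, 1191], [566.0, 238.0]), ([12, 258, 127, 74, 4293], [72.0, 291.0])]
red [([322, 187, 39, 19, 109], [340.9, 196.2]), ([290, 407, 14, 9, 77], [297.9, 412.1]), ([335, 409, 12, 7, 57], [339.1, 412.7])]
[ 0.55414306 -0.01433966  0.20818796] [-0.1761999   1.34998792 -2.5043027 ] 4.925
```

View pics/w3c.png

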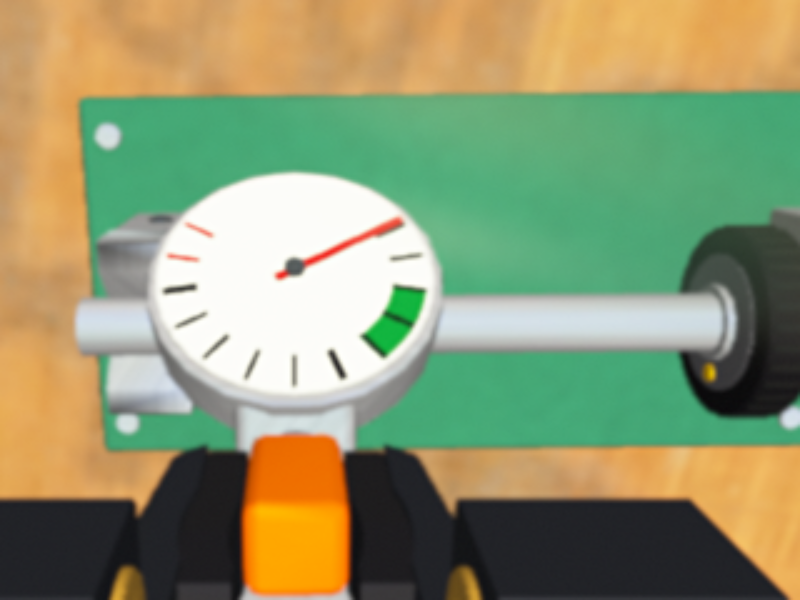

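Crop: the pointer still reads 0 (tip at crop (400,222), pivot (294,268)). The wheel carries a yellow dot at crop (710,372).

Converted, -3 mm is -0.003, -2 mm is -0.002.

Request:
apply_moves(
  increments="0 0 -0.001 0 0.1; 0 0 -0.002 0 0.1; 0 0 -0.003 0 0.1; 0 0 -0.003 0 0.1",
)

```text
time: 5.42
position: [0.5542, -0.0143, 0.2057]
ee_rot: [0.0, -0.085, 0.996, 0.0]
force: [-2.6, 1.8, 4.0]
width: 0.0181
gripper_force: 25.0
```

```bash
cat >> h.py <<'E'
def read(d,box,k=.895,c=None):
    x0,y0,x1,y1=box; hsv=cv2.cvtColor(d['img'],cv2.COLOR_RGB2HSV)[y0:y1,x0:x1]
    r=cv2.inRange(hsv,(0,100,110),(5,255,255))|cv2.inRange(hsv,(170,100,110),(180,255,255))
    n,l,s,_=cv2.connectedComponentsWithStats(r); i=1+s[1:,4].argmax()
    p=np.argwhere(l==i)[:,::-1]+[x0,y0]
    if c is None: c=(317.6,207.2)
    q=(p-np.array(c))/[1,k]; q=q[np.linalg.norm(q,axis=1)>12]
    a=np.unwrap(np.arctan2(q[:,1],q[:,0])); print('needle rad',(np.median(a)+.5236)%(2*np.pi),'mm',((np.median(a)+.5236+1)%(2*np.pi)-1)/.35,len(p),p.min(0),p.max(0))
E
python3 - <<'E'
from h import *
d=grab('wrist','w4.png');read(d,(255,165,380,260)); o=ctrl.observe();print(o['position'],o['force'],o['time'])
read({'img':cv2.imread('pics/w3.png')[:,:,::-1].copy()},(255,165,380,260))
E
```

```text
needle rad 0.037207832658720685 mm 0.10630809331063037 125 [321 187] [360 206]
[ 0.55418157 -0.014321    0.20568985] [-2.28772551  2.29299072  3.85735567] 5.475
needle rad 0.03893683040376372 mm 0.11124808686789604 124 [321 187] [360 206]
```

Converted, -3 mm is -0.003, -2 mm is -0.002.

Request:
apply_moves(
  increments="0 0 -0.001 0 0.1; 0 0 -0.002 0 0.1; 0 0 -0.003 0 0.1; 0 0 -0.003 0 0.1",
)

```text
time: 5.98
position: [0.5542, -0.0143, 0.2028]
ee_rot: [0.0, -0.085, 0.996, 0.0]
force: [-2.6, 2.1, 4.7]
width: 0.0176
gripper_force: 25.0
```

```bash
python3 - <<'E'
from h import *
d=grab('wrist');read(d,(255,165,380,260)); o=ctrl.observe();print(o['position'],o['force'],o['time'])
E
```

```text
needle rad 0.8541267603388341 mm 2.440362172396669 130 [321 207] [365 222]
[ 0.55418018 -0.01434142  0.20278662] [-2.9701168   2.36922522  5.25993134] 6.025
```

Needle is about 0.82 rad, in the green. I'll release and go over the wheel.

Converted, 75 mm is 0.075, 65 mm is 0.065.

Request:
apply_moves(
  increments="0 0 0 0 0.5; 0 0 0 0 0.5; 0 0 0 0 0.5; 0 0 0 0 0.5; 0 0 0.03 0 0.5; 0 0 0.065 0 0.5; -0.005 0.03 0.065 0 0.5; -0.013 0.075 0.065 0 0.5",
  newtons=6,
)

```text
time: 7.02
position: [0.5416, 0.0599, 0.2683]
ee_rot: [0.001, -0.083, 0.997, -0.0]
force: [0.6, 1.2, 0.0]
width: 0.044
gripper_force: 0.0
```

Request:
apply_moves(
  increments="-0.007 0.035 0 0 0.5; -0.013 0.071 0 0 0.5; -0.013 0.071 -0.01 0 0.5; -0.013 0.071 -0.01 0 0.5",
)

```text
time: 7.52
position: [0.5278, 0.1305, 0.2568]
ee_rot: [-0.001, -0.084, 0.996, -0.001]
force: [-0.6, -0.3, 0.7]
width: 0.044
gripper_force: 0.0
```

```bash
python3 - <<'E'
from h import *
d=grab('wrist','w5.png'); o=ctrl.observe();print(o['position'],o['force'],o['time'],o['width'])
e=.175;ex=np.array([np.cos(e),np.sin(e),0]);ey=np.array([-np.sin(e),np.cos(e),0])
P=np.array([.5542,-.0143,.2028+.006-.047])-.034*ex
print('pivot',proj(d,P),'wheel',proj(d,[.528,.133,.08]),proj(d,[.528,.133,.112]))
print('yel',blobs(d,(18,150,120),(32,255,255),8))
E
```

```text
[0.52818575 0.13002595 0.25732075] [-0.67035859  0.00341525 -0.05466093] 7.575 0.04384386259243909
pivot [115.74762601 198.87001359] wheel [320.98159247 218.31677023] [321.21166738 226.2195536 ]
yel [([624, 0, 16, 12, 19], [631.3, 5.5]), ([543, 3, 97, 61, 164], [589.3, 39.7]), ([173, 58, 6, 5, 17], [175.1, 59.5]), ([277, 73, 5, 3, 12], [278.8, 73.8]), ([290, 75, 8, 6, 23], [293.8, 77.9]), ([284, 82, 46, 40, 803], [306.2, 102.1]), ([370, 90, 5, 7, 10], [372.2, 92.4]), ([379, 92, 3, 5, 12], [379.9, 94.0]), ([155, 194, 29, 51, 730], [169.5, 224.7]), ([393, 228, 5, 9, 23], [394.7, 231.0]), ([384, 250, 14, 27, 96], [389.2, 263.1]), ([418, 251, 4, 11, 16], [419.6, 255.5]), ([47, 262, 29, 24, 578], [61.1, 273.4]), ([345, 267, 13, 12, 90], [350.6, 272.1]), ([359, 267, 16, 17, 83], [368.3, 274.8]), ([530, 268, 39, 36, 1027], [548.8, 285.5]), ([337, 275, 5, 10, 28], [338.9, 279.3]), ([342, 281, 21, 41, 428], [351.4, 303.3]), ([337, 286, 3, 4, 10], [337.9, 287.3]), ([578, 312, 5, 8, 18], [580.2, 315.1]), ([426, 316, 4, 5, 13], [428.1, 317.8]), ([339, 323, 9, 8, 29], [342.2, 325.9]), ([179, 327, 20, 68, 483], [185.3, 361.5]), ([440, 327, 18, 68, 451], [451.0, 362.4]), ([581, 331, 7, 8, 26], [583.7, 334.6]), ([263, 379, 6, 2, 11], [265.3, 379.5]), ([276, 379, 8, 10, 52], [279.5, 383.4]), ([262, 391, 21, 18, 108], [271.2, 398.9]), ([323, 402, 10, 10, 60], [327.8, 407.2]), ([175, 409, 406, 15, 3924], [408.7, 418.0]), ([272, 410, 3, 4, 10], [273.2, 411.4])]
```

View pics/w5.png

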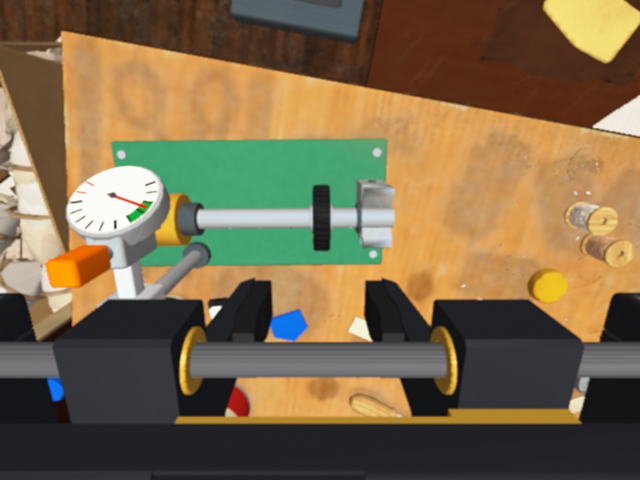

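The pointer is still in the green: tip (147,206), pivot (112,195). The wheel is at (321,218), exactly where predicted. I'll descend to pinch its rim on the robot side.

Converted, -165 mm is -0.165, -140 mm is -0.14.

Request:
apply_moves(
  increments="-0.008 0 -0.05 0 0.5; -0.016 0 -0.105 0 0.5; -0.016 0 -0.14 0 0.5; -0.016 0 -0.165 0 0.5; -0.016 0 -0.165 0 0.5; -0.016 0 -0.165 0 0.5",
)

```text
time: 8.32
position: [0.5132, 0.1309, 0.0938]
ee_rot: [0.001, -0.084, 0.996, -0.0]
force: [1.0, -0.1, 0.9]
width: 0.0441
gripper_force: 0.0
```

Request:
apply_moves(
  increments="0 0 0 0 0.1; 0 0 0 0 0.1; 0 0 0 0 0.1; 0 0 0 0 0.1; 0 0 0 0 0.1; 0 0 0 0 0.1; 0 0 0 0 0.1",
  newtons=6,
)

```text
time: 9.2
position: [0.5124, 0.1314, 0.0931]
ee_rot: [0.0, -0.085, 0.996, -0.0]
force: [-0.6, -1.8, 5.5]
width: 0.016
gripper_force: 6.0
```

Request:
apply_moves(
  increments="0.002 0.0004 0.0015 0 0.1; 0.0043 0.0007 0.0029 0 0.1; 0.0066 0.0012 0.004 0 0.1; 0.009 0.0016 0.0049 0 0.1; 0.0115 0.002 0.0055 0 0.1; 0.014 0.0025 0.0058 0 0.1; 0.014 0.0025 0.0058 0 0.1",
)

```text
time: 10.07
position: [0.5255, 0.134, 0.0983]
ee_rot: [-0.001, -0.085, 0.996, -0.0]
force: [-5.1, -1.1, -0.0]
width: 0.016
gripper_force: 6.0
```

```bash
cat >> h.py <<'E'
def dial():
    d=grab('wrist'); e=.175;ex=np.array([np.cos(e),np.sin(e),0])
    P=np.array([.5542,-.0143,.1618])-.034*ex; c=proj(d,P)
    x0,y0=(c-45).astype(int); return d,c
E
python3 - <<'E'
from h import *
d,c=dial(); print(c)
cv2.imwrite('pics/w6.png',d['img'][:,:,::-1])
o=ctrl.observe();print(o['position'],o['force'],o['time'],o['width'])
s=grab('side','s6.png');a=grab('scene','a6.png')
x,y=c.astype(int); x=max(x,60)
v=[cv2.resize(d['img'][max(y-90,0):y+90,max(x-120,0):max(x-120,0)+240],(400,300)),cv2.resize(s['img'][130:295,240:460],(400,300)),cv2.resize(a['img'][140:305,270:490],(400,300)),cv2.resize(d['img'],(400,300))]
cv2.imwrite('pics/m6.png',np.vstack([np.hstack(v[:2]),np.hstack(v[2:])])[:,:,::-1])
E
```

```text
[-232.26818354  300.01683261]
[0.52551989 0.13403743 0.09827183] [-4.18444556 -0.79281005 -0.43889387] 10.125 0.015936685852235698
```

View pics/m6.png

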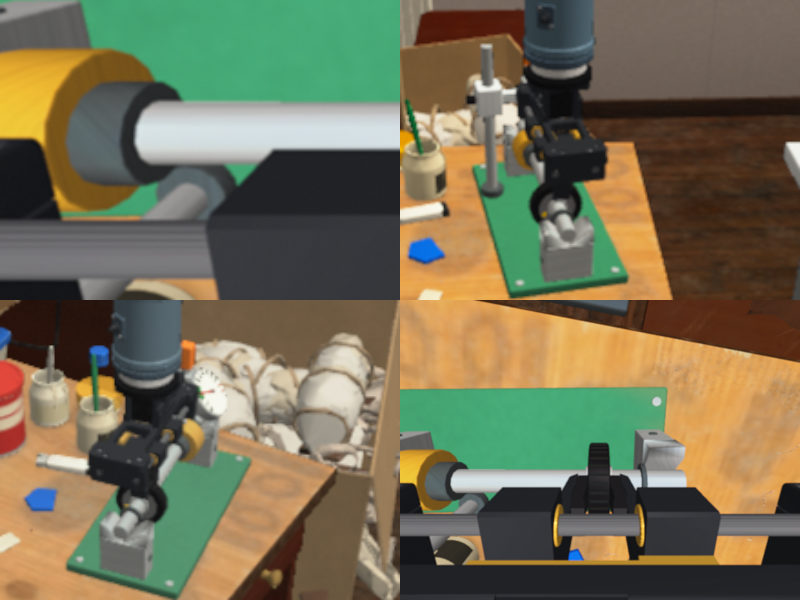

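The composite shows the wheel pinched and the roller bedded. The dial is hidden from the wrist at this height, so I'll finish the stroke and rise to read it.

Request:
apply_moves(
  increments="0.0025 0.0005 0 0 0.1; 0.0051 0.0009 -0.0002 0 0.1; 0.0077 0.0014 -0.0007 0 0.1; 0.0101 0.0018 -0.0014 0 0.1; 0.0123 0.0022 -0.0024 0 0.1; 0.0144 0.0025 -0.0035 0 0.1; 0.0175 0.0031 -0.0058 0 0.1; 0.0175 0.0031 -0.0058 0 0.1",
)

```text
time: 11.22
position: [0.5435, 0.1374, 0.0925]
ee_rot: [-0.0, -0.085, 0.996, 0.0]
force: [-4.2, -0.2, -2.1]
width: 0.016
gripper_force: 6.0
```

Converted, 165 mm is 0.165, 110 mm is 0.11.

Request:
apply_moves(
  increments="0 0 0 0 0.5; 0 0 0 0 0.5; 0 0 0 0 0.5; 0 0 0 0 0.5; -0.005 0 0.05 0 0.5; -0.016 -0.003 0.11 0 0.5; -0.016 -0.003 0.165 0 0.5; -0.016 -0.003 0.165 0 0.5",
)

```text
time: 12.22
position: [0.5304, 0.1348, 0.2623]
ee_rot: [0.004, -0.084, 0.996, 0.001]
force: [0.6, -0.6, -0.3]
width: 0.0438
gripper_force: 0.0
```

```bash
cat >> h.py <<'E'
e=.175;EX=np.array([np.cos(e),np.sin(e),0]);EY=np.array([-np.sin(e),np.cos(e),0])
def reddial(d):
    # red needle near dial; rays onto tilted dial plane
    hsv=cv2.cvtColor(d['img'],cv2.COLOR_RGB2HSV)
    P=np.array([.5542,-.0143,.1618])-.034*EX; c=proj(d,P).astype(int)
    w=cv2.inRange(hsv,(0,0,200),(180,45,255)); M=np.zeros_like(w); cv2.circle(M,tuple(map(int,c)),60,255,-1)
    r=(cv2.inRange(hsv,(0,100,110),(5,255,255))|cv2.inRange(hsv,(170,100,110),(180,255,255)))&M
    g=cv2.inRange(hsv,(58,190,100),(75,255,190))&M
    n,l,s,_=cv2.connectedComponentsWithStats(r); i=1+s[1:,4].argmax()
    p=np.argwhere(l==i)[:,::-1]
    t=np.radians(TILT); E2=np.sin(t)*EX+np.array([0,0,np.cos(t)]); N=np.cross(EY,E2)
    def onp(q):
        o,v=ray(d,*q); k=(P-o)@N/(v@N); X=o+k*v-P; return X@EY*1000,X@E2*1000
    q=np.array([onp(x) for x in p]); f=cv2.fitLine(q.astype(np.float32),cv2.DIST_L2,0,.01,.01).ravel()
    a=np.arctan2(f[1],f[0]); print('line deg',np.degrees(a),'n',len(p),'ends',q[q[:,0].argmin()].round(1),q[q[:,0].argmax()].round(1),q[q[:,1].argmin()].round(1),q[q[:,1].argmax()].round(1))
TILT=40
E
python3 - <<'E'
import h; from h import *
for T in(30,40,50):
    h.TILT=T
    for f in('w3','w4','w5'): pass
d=grab('wrist','w7.png');o=ctrl.observe();print(o['position'],o['time'])
reddial(d)
h.TILT=30;reddial(d)
P=np.array([.5542,-.0143,.1618])-.034*EX; x,y=proj(d,P).astype(int); print(x,y)
a=cv2.imread('pics/w5.png')
v=[cv2.resize(q[y-60:y+60,max(0,x-80):max(0,x-80)+160],(400,300)) for q in(a,d['img'][:,:,::-1])]
s=grab('scene')['img'][:,:,::-1]
cv2.imwrite('pics/m7.png',np.hstack(v))
E
```

```text
[0.52888306 0.13448026 0.25962502] 12.275
line deg 28.456573 n 73 ends [-1.9 -2.3] [20.6  9.6] [-1.3 -3.2] [20.6  9.6]
line deg 32.318752 n 73 ends [-2.7 -3.2] [23.3 12.9] [-2.4 -4.4] [23.3 12.9]
112 191
```

View pics/m7.png

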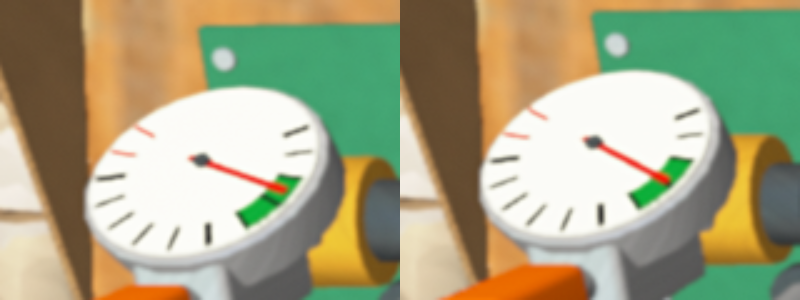

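The left tile is before the stroke and the right tile after: the pointer moved clockwise from about 2.35 mm to about 3.1 mm (the middle of the green), and it has not slipped back. I'll do another stroke in the same direction.

Converted, -167 mm is -0.167, -145 mm is -0.145.

Request:
apply_moves(
  increments="-0.008 -0.001 -0.05 0 0.5; -0.017 -0.003 -0.105 0 0.5; -0.017 -0.003 -0.145 0 0.5; -0.017 -0.003 -0.167 0 0.5; -0.017 -0.003 -0.167 0 0.3; -0.017 -0.003 -0.167 0 0.1; -0.017 -0.003 -0.167 0 0.1; -0.017 -0.003 -0.167 0 0.1",
  newtons=6,
)

```text
time: 13.32
position: [0.5113, 0.1314, 0.0915]
ee_rot: [0.001, -0.085, 0.996, 0.0]
force: [0.2, -0.3, 1.9]
width: 0.0163
gripper_force: 6.0
```

Request:
apply_moves(
  increments="0 0 0 0 0.1; 0 0 0 0 0.1; 0 0 0 0 0.1",
)

```text
time: 13.7
position: [0.5112, 0.1314, 0.0914]
ee_rot: [0.001, -0.085, 0.996, 0.0]
force: [-0.8, 0.1, 7.0]
width: 0.016
gripper_force: 6.0
```

Converted, 32.9 mm is 0.0329, 24.3 mm is 0.0243.

Request:
apply_moves(
  increments="0.004 0.0007 0.003 0 0.1; 0.0092 0.0016 0.0054 0 0.1; 0.0142 0.0025 0.0065 0 0.1; 0.0193 0.0034 0.0065 0 0.1; 0.0243 0.0043 0.0054 0 0.1; 0.029 0.0051 0.0032 0 0.1; 0.0329 0.0058 0.0005 0 0.1; 0.0329 0.0058 0.0005 0 0.1",
)

```text
time: 14.7
position: [0.5423, 0.1366, 0.0905]
ee_rot: [-0.002, -0.085, 0.996, -0.0]
force: [-4.0, -0.8, -1.8]
width: 0.0161
gripper_force: 6.0
```

Converted, 165 mm is 0.165, 110 mm is 0.11.

Request:
apply_moves(
  increments="0 0 0 0 0.5; 0 0 0 0 0.5; 0 0 0 0 0.5; 0 0 0 0 0.5; -0.005 0 0.05 0 0.5; -0.016 -0.003 0.11 0 0.5; -0.016 -0.003 0.165 0 0.5; -0.016 -0.003 0.165 0 0.5",
)

```text
time: 15.7
position: [0.5304, 0.1346, 0.2608]
ee_rot: [0.004, -0.084, 0.996, 0.001]
force: [0.1, 0.2, -0.4]
width: 0.0443
gripper_force: 0.0
```

```bash
python3 - <<'E'
import h; from h import *
d=grab('wrist','w8.png');o=ctrl.observe();print(o['position'],o['time'])
for T in(20,30,40):
    h.TILT=T;print(T)
    for f in ('w5','w7'): pass
    reddial(d)
P=np.array([.5542,-.0143,.1618])-.034*EX; x,y=proj(d,P).astype(int); print(x,y)
cv2.imwrite('pics/m8.png',cv2.resize(d['img'][y-60:y+60,max(0,x-80):max(0,x-80)+160],(400,300))[:,:,::-1])
E
```

```text
[0.52876351 0.13429414 0.25814314] 15.75
20
line deg 64.05173 n 91 ends [-4.6 -3.5] [16.2 35.6] [-4.6 -3.5] [16.2 35.6]
30
line deg 67.65642 n 91 ends [-4.  -2.7] [10.6 28.5] [-4.  -2.7] [10.6 28.5]
40
line deg 72.11262 n 91 ends [-3.6 -2.2] [ 6.8 24.4] [-3.6 -2.2] [ 6.8 24.4]
111 192
```

View pics/m8.png

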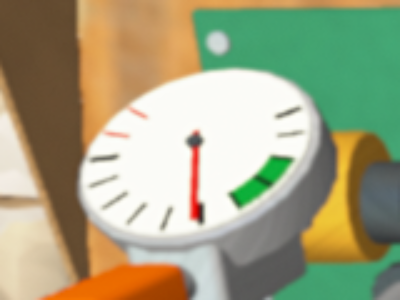

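The pointer is now just past the 5 mm tick and still rising. I'll repeat the stroke.

Converted, -166 mm is -0.166, -145 mm is -0.145.

Request:
apply_moves(
  increments="-0.008 -0.001 -0.05 0 0.5; -0.017 -0.003 -0.105 0 0.5; -0.017 -0.003 -0.145 0 0.5; -0.017 -0.003 -0.166 0 0.5; -0.017 -0.003 -0.166 0 0.3; -0.017 -0.003 -0.166 0 0.1; -0.017 -0.003 -0.166 0 0.1; -0.017 -0.003 -0.166 0 0.1",
  newtons=6,
)

```text
time: 16.75
position: [0.5112, 0.1312, 0.091]
ee_rot: [0.001, -0.085, 0.996, 0.0]
force: [-0.1, 0.2, 2.3]
width: 0.0159
gripper_force: 6.0
```

Request:
apply_moves(
  increments="0 0 0 0 0.1; 0 0 0 0 0.1; 0 0 0 0 0.1",
)

```text
time: 17.12
position: [0.5112, 0.1312, 0.091]
ee_rot: [0.001, -0.085, 0.996, 0.0]
force: [-1.2, -0.4, 7.2]
width: 0.016
gripper_force: 6.0
```

Converted, 29 mm is 0.029, 24.3 mm is 0.0243.

Request:
apply_moves(
  increments="0.004 0.0007 0.003 0 0.1; 0.0092 0.0016 0.0054 0 0.1; 0.0142 0.0025 0.0065 0 0.1; 0.0193 0.0034 0.0065 0 0.1; 0.0243 0.0043 0.0054 0 0.1; 0.029 0.0051 0.0032 0 0.1; 0.029 0.0051 0.0032 0 0.1",
)

```text
time: 18.0
position: [0.5379, 0.1357, 0.0925]
ee_rot: [-0.002, -0.085, 0.996, -0.0]
force: [-3.3, -0.5, -3.9]
width: 0.0156
gripper_force: 6.0
```

Converted, 162 mm is 0.162, 110 mm is 0.11.

Request:
apply_moves(
  increments="0 0 0 0 0.5; 0 0 0 0 0.5; 0 0 0 0 0.5; 0 0 0 0 0.5; -0.005 0 0.05 0 0.5; -0.012 -0.002 0.11 0 0.5; -0.012 -0.002 0.162 0 0.5; -0.012 -0.002 0.162 0 0.5",
)

```text
time: 19.0
position: [0.5302, 0.1347, 0.2597]
ee_rot: [0.004, -0.084, 0.996, 0.001]
force: [-0.6, -0.5, -0.6]
width: 0.0443
gripper_force: 0.0
```

```bash
python3 - <<'E'
import h; from h import *
d=grab('wrist','w9.png');o=ctrl.observe();print(o['position'],o['time'])
reddial(d)
P=np.array([.5542,-.0143,.1618])-.034*EX; x,y=proj(d,P).astype(int); print(x,y)
cv2.imwrite('pics/m9.png',cv2.resize(d['img'][y-60:y+60,max(0,x-80):max(0,x-80)+160],(400,300))[:,:,::-1])
E
```

```text
[0.52863559 0.13439164 0.2570935 ] 19.05
line deg -73.866394 n 95 ends [-12.5  24.6] [-3.5  0.3] [-4.9 -1.7] [-11.1  24.6]
110 192
```

View pics/m9.png

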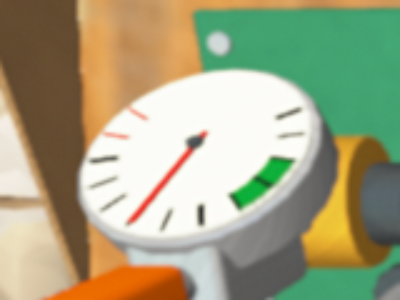

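The pointer now overlays the 7 mm tick. The fit of the readings (about 2.35, 3.1, 5.1 and 7.0) puts the high spot roughly 30° further on, so I'll do a half stroke.

Request:
apply_moves(
  increments="-0.008 -0.001 -0.05 0 0.5; -0.017 -0.003 -0.105 0 0.5; -0.017 -0.003 -0.145 0 0.5; -0.017 -0.003 -0.165 0 0.5; -0.017 -0.003 -0.165 0 0.3; -0.017 -0.003 -0.165 0 0.1; -0.017 -0.003 -0.165 0 0.1; -0.017 -0.003 -0.165 0 0.1",
  newtons=6,
)

```text
time: 20.05
position: [0.5112, 0.1312, 0.0912]
ee_rot: [0.001, -0.085, 0.996, 0.0]
force: [-0.9, -0.6, 1.8]
width: 0.016
gripper_force: 6.0
```

Request:
apply_moves(
  increments="0 0 0 0 0.1; 0 0 0 0 0.1; 0 0 0 0 0.1",
)

```text
time: 20.42
position: [0.5111, 0.1313, 0.0911]
ee_rot: [0.001, -0.085, 0.996, 0.0]
force: [-1.3, -0.6, 6.1]
width: 0.0158
gripper_force: 6.0
```

Converted, 17.6 mm is 0.0176, 14.2 mm is 0.0142.

Request:
apply_moves(
  increments="0.004 0.0007 0.003 0 0.1; 0.0092 0.0016 0.0054 0 0.1; 0.0142 0.0025 0.0065 0 0.1; 0.0176 0.0031 0.0066 0 0.1; 0.0176 0.0031 0.0066 0 0.1",
)

```text
time: 21.05
position: [0.526, 0.1336, 0.0963]
ee_rot: [-0.003, -0.084, 0.996, -0.0]
force: [-4.4, 0.0, -0.1]
width: 0.0157
gripper_force: 6.0
```

Converted, 159 mm is 0.159, 110 mm is 0.11.

Request:
apply_moves(
  increments="0 0 0 0 0.5; 0 0 0 0 0.5; 0 0 0 0 0.5; 0 0 0 0 0.5; 0 0 0.05 0 0.5; 0 0 0.11 0 0.5; 0 0 0.159 0 0.5; 0 0 0.159 0 0.5",
)

```text
time: 22.05
position: [0.5307, 0.1348, 0.26]
ee_rot: [0.004, -0.084, 0.996, 0.001]
force: [-1.1, -0.3, -0.6]
width: 0.044
gripper_force: 0.0
```

```bash
cat >> h.py <<'E'
def meas(d):
    # needle in px relative to tick-frame homography-free: angle on plane, tilt 30/40
    import h
    for T in(30,35,40): h.TILT=T; print(T,end=' '); reddial(d)
E
python3 - <<'E'
import h; from h import *
d=grab('wrist','w10.png');o=ctrl.observe();print(o['position'],o['time'])
meas(d); w9=dict(d); w9['img']=cv2.imread('pics/w9.png')[:,:,::-1].copy(); print('w9'); meas(w9)
P=np.array([.5542,-.0143,.1618])-.034*EX; x,y=proj(d,P).astype(int); print(x,y)
cv2.imwrite('pics/m10.png',cv2.resize(d['img'][y-60:y+60,max(0,x-80):max(0,x-80)+160],(800,600),interpolation=cv2.INTER_CUBIC)[:,:,::-1])
E
```

```text
[0.52914248 0.13448311 0.25755191] 22.1
30 line deg -76.428734 n 97 ends [-12.5  25.6] [-4.3 -1.2] [-5.6 -2.4] [-10.7  26.6]
35 line deg -70.411545 n 97 ends [-14.7  23.4] [-4.2 -1.1] [-5.4 -2.2] [-12.9  24.4]
40 line deg -64.93488 n 97 ends [-16.5  21.8] [-4.1 -1. ] [-5.2 -2. ] [-14.8  22.7]
w9
30 line deg -84.64201 n 95 ends [-7.9 26.6] [-3.3  1.1] [-5.1 -1.2] [-6.5 29.5]
35 line deg -79.13969 n 95 ends [-10.3  27.1] [-3.4  1. ] [-5.  -1.1] [-8.9 27.1]
40 line deg -73.903114 n 95 ends [-12.4  25.3] [-3.5  0.9] [-4.9 -1. ] [-11.   25.3]
111 192
```

View pics/m10.png

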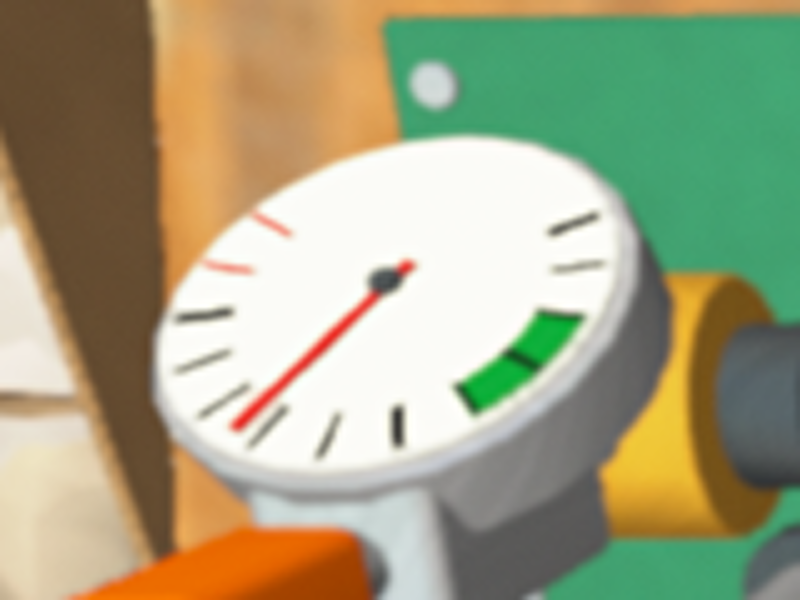

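The pointer is at about 7.4 mm, between ticks 7 (267,425) and 8 (225,400). I'll fit the readings against stroke angles to locate the peak.

```bash
python3 - <<'E'
import numpy as np
from scipy.optimize import least_squares
z=np.array([2.35,3.1,5.15,7.0,7.42]);t=np.radians(np.cumsum([0,77,78,68,39]))
for a0 in(-3.6,-3,-2.6):
    r=least_squares(lambda p:p[1]+2.5*np.cos(p[0]+p[2]*t)-z,[a0,4.8,.7]);p=r.x
    print(np.degrees(p[0]+p[2]*t).round(),p[1]+2.5,p[2],r.fun.round(2))
E
```

```text
[-190. -136.  -82.  -35.   -8.] 7.384829054411518 0.6954295070962464 [ 0.07 -0.03  0.08 -0.06 -0.06]
[-190. -136.  -82.  -35.   -8.] 7.38482905082925 0.6954295105742256 [ 0.07 -0.03  0.08 -0.06 -0.06]
[-190. -136.  -82.  -35.   -8.] 7.384828859862991 0.6954296774893253 [ 0.07 -0.03  0.08 -0.06 -0.06]
```

The fit is consistent, with residuals of 0.08 mm or less: the high spot is about 8° from the top, within the ±25° tolerance. The arm is clear, so I'll hand in.

```bash
python3 -c "
from station import ctrl
print(ctrl.hand_in())"
```

```text
the job is handed in; nothing more can be done
None
```

I handed the job in at about 22 s. The pointer reads about 7.4 mm, and a fit to the readings puts the high spot about 8° from straight up. The roller looked bedded, the gripper was open and clear, and the arm never went near the spools or the wax. The hand-in returned no verdict.

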